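# Seal a jar on the guarded bench sealer

## Robot

A 7-joint arm with a two-finger parallel gripper is mounted at the origin on the work surface. World frame = base frame: x ahead of the robot, y to its left, z up, the work surface at z = 0. Lengths are in mm, angles in rad, forces in N, time in s.
With the tool pointing down it reaches from about 425 to 975 mm from the base axis. Payload 16.7 kg.
Tool frame: the origin (TCP) lies at the very end of the fingers, on their centre line; the grasp point (between the pads) lies 19 mm behind it; z points along the fingers, y is the line along which they close (so a half turn about z gives the same grasp; the last joint's range is limited). The gripper opens to 85 mm and grips with 20 to 120 N. Pads are 22 mm wide; open, the fingers measure 114 mm over their backs; the gripper's body (76 mm by 85 mm) begins 54 mm behind the grasp point. The pads swing forward as they close: fully open they stand 13 mm farther back than shut.
Start: joints at [1.129, 0.426, 0.074, 1.606, -0.034, 1.111, -0.067], TCP at [194.797, -646.241, 195.802] pointing down, gripper open.
Joint ranges: [-2.85, 2.85], [-0.5, 2.14], [-1.23, 1.37], [0.21, 2.46], [-1.02, 4.16], [0.16, 2.05], [-2.73, 2.73]. Speed limits (rad/s): [1.89, 1.89, 2.39, 2.39, 3.01, 3.01, 3.01].

## Interface

Orientations are given as [roll, pitch, yaw] about the fixed x, y, z axes, in that order (R = Rz(yaw) Ry(pitch) Rx(roll)).
In Python, from station import robot gives the robot as it stands.
- The arm moves only by the shell command python3 -m creep 'ROWS' [FORCE]. ROWS is JSON, a list that holds one entry, the list of rows, each a list of 5 numbers: the gripper's target within -1 to 1 (shut at 1, half-way at 0, fully open at -1), then the shift along the tool's x, y, z in units of 25 mm (1.0 is 25 mm), then the turn about the tool's z in units of 5 degrees (1.0 is 5 degrees). In form: [[[claw, dx, dy, dz, spin], ...]]. A call has 1 to 8 rows; each row is the pose to reach, as a shift and turn from the pose commanded when the call began, along the tool's axes at that moment; what a row does not reach only later rows make up. A row lasts 1/10 s, in which the tool goes at most 50 mm and 8.59 degrees, less where a joint would pass 70% of its speed; a pose out of reach is approached as far as the arm can. A call with a gripper value outside its range is refused whole. The fingers move at their own pace and stop on an object; FORCE is the grip in N (left out, the last holds). Time passes only in rows, so rows that repeat a pose let the fingers close. It gives the time, the measured TCP pose, the force, the opening and the grip force at its end, in the units of the state.
- robot.get_state(): the state, without advancing time (a new reading comes with each control period).
- robot.snapshot(name): name is "scene" or "top" or "wrist"; returns a dict with "pixels" (400x640x3 uint8, red, green, blue), "mtx" (3x3 intrinsics, pixels), "R" (3x3) and "t" (3): a world point X has camera coordinates R X + t; the wrist camera has in their place "tool_from_camera" (4x4, takes a point from camera to tool coordinates, whose origin is the TCP and whose axes are the flange's). Camera axes: x right, y down, z forward; pixel columns grow to the right and rows downward; lengths in mm; the calibration is good to about 2 mm. A picture is of the moment at which its call begins: read the wrist's pose just before it. There is no depth.
- robot.sign_off(): hands the job in; it is judged then, once.
Trained networks look in a picture, given as the dict that the camera call returned (one of the last four; its "shot" number tells which), for a name from the list of things; names that differ only in an ending like _2 or _b are one class to them, and where a whole thing is asked for, a point or a joint stands for the part that bears it (a point fixed in the world has none). Each returns a list of dicts, best first, with "confidence" (0 to 1); they miss things now and then, are a little off and sometimes report something else, mostly with a low value. They report only what shows in the picture. A call takes as long as a camera call.
- robot.look_for(picture, target): "position" ([x, y, z] in mm, in world coordinates, good to about 4 mm: the middle of the surface that is visible of it).
- robot.landmark_of(picture, target): "position" ([x, y, z] in mm, in world coordinates, good to about 4 mm: a listed point, or the origin of a listed thing).
The state is a dict: "t": time; "qpos": joint angles; "qvel": joint speeds; "joint_efforts": joint torques, N m; "tcp_pos": TCP position; "tool_rot": TCP orientation; "ft_force": force on the tool from outside, world axes, zero at the start; "moment": the same for the moment, N m; "gripper_width": finger opening in mm; "grasp_force": force on a finger pad.
Only numpy, scipy, OpenCV 4.12 (cv2) and the standard library are available. Lean on these libraries where they do the work, as an engineer would, in place of code of your own. Each camera call takes 0.05 s, during which the arm holds its last target. There are 200 camera calls.

## Task

The capped jar standing in the sealer needs sealing: with shut fingertips reach down through the window in the steel guard, press the lever's pad down to its stop and keep it down for two seconds, so that the sealing head stays lowered over the jar. Then let the lever come back up and take the hand out of the window. Do not touch the guard at any time, and leave the jars, the carton and the bowl standing where they are.

Things in the scene. Friction and masses are not known exactly. Their poses are not given: they have to be found in the camera images.
- sealer: Fixed sealer, aluminium base 260 (x) x 400 (y) x 50 mm high on adjustable feet; origin under its centre, 0 to 24 mm above the table; yaw within 0.4 rad, front to the robot (-x). At y = -110 mm stands the guard over the lever; at y = +110 mm the jar in a nest ring, under a black sealing head 80 mm across, its arm up to z = 217 mm. White mast (40 x 60 mm, at x = 100, y = 110 mm) up to z = 270 mm.
- guard: Fixed steel guard, not to be touched: level plate 151 (x) x 161 (y) x 4 mm with a rectangular window, on a cheek plate at each y side, skirt in front, open behind. Origin on the sealer's base (its z = 50 mm) under the window's centre; axes as the sealer's, along the window's sides. The window's centre lies up to 8 mm (x) and 12 mm (y) off the pad's.
- window (a point): Centre of the window in the guard, in the plane of the plate's upper face, 140 mm above the sealer's origin (140 to 164 mm above the table). The clear opening is 95 mm along the guard's x and 105 mm along its y. Axes as the guard's.
- lever_turn (a joint): Spring lever under the guard, on a level hinge (along y) 105 mm beyond the pad's centre (+x). 0 rad = up (rest), 0.22 = down on its stop, the pad's middle then 23 mm lower. Needs about 4 N at the pad to start, 9 N at the stop; springs back up when released. It also lowers the sealing head by 30 mm to just over the jar's cap (no contact).
- lever: The lever: a steel bar 22 mm wide with a black rubber pad 34 (x) x 38 (y) x 12 mm on its near end, seen from above through the window. Origin on its hinge, 108 mm above the sealer's origin; axes as the sealer's when up. The pad's centre is 105 mm nearer (-x).
- pad_top (a point): Centre of the pad's upper face: with the lever up 120 mm above the sealer's origin, 20 mm below the guard's upper face.
- jar: Capped amber jar to be sealed, 66 mm across, 90 mm high, loose in the nest ring (10 mm high); origin at the centre of its underside. Not to be moved.
- spare_jar: Another such jar (66 mm across, 90 mm high) standing on the table left of the sealer; origin at the centre of its underside. Not to be moved.
- carton: Cardboard carton 90 x 60 x 40 mm high on the table right of the sealer; origin at the centre of its underside. Not to be moved.
- bowl: Open steel bowl, 110 mm across the rim, 45 mm high, on the table beyond the sealer; origin at the centre of its underside. Not to be moved.

How it is judged (in metres and radians):
On the way:
1. the fingers, through the window, keep the lever down at its stop for the sealing time (value of joint lever_turn above 0.195 rad and contact force between the fingers and lever above 1 N and x of the grasp point in the frame of window between -0.0475 and 0.0475 m and y of the grasp point in the frame of window between -0.0525 and 0.0525 m), for 1.6 s.
At the end, for the whole second after the job is handed in: Fingers held the lever down (over 0.195 rad) through the window for 1.6 s; now it is up (under 0.04 rad), the hand is out (grasp point 30 mm above the guard or 130 mm aside), and the jars, carton and bowl are at rest, within 15 mm of their starts and upright within 0.15 rad (value of joint lever_turn below 0.04 rad and (z of the grasp point in the frame of window above 0.03 m or horizontal distance between the grasp point and window above 0.13 m) and distance of each of jar, spare_jar, carton, bowl from where it was at the start of the episode below 0.015 m and angle between each of jar, spare_jar, carton, bowl's own z axis and vertical below 0.15 rad and linear speed of each of jar, spare_jar, carton, bowl below 0.02 m/s); the robot touches nothing.
It fails at once if the robot touches the guard (contact force between any of the fingers, the arm and guard above 0.5 N).
It fails at once if a jar, the carton or the bowl is moved, lifted or tipped (distance of any of jar, spare_jar, carton, bowl from where it was at the start of the episode above 0.015 m or angle between any of jar, spare_jar, carton, bowl's own z axis and vertical above 0.15 rad).
It also fails if it takes over 40 s, if anything falls off the work surface, if the arm or the gripper's body presses on something with over 40 N, if the wrist force passes 120 N, or if a joint passes its speed limit or range.

## Working session

There is one attempt and no reset: what is moved stays moved. The work goes in short steps, Python scripts to look and compute and a shell command to move; the robot and the scene stay as the last step left them, time stands still between calls to the robot, and variables do not carry over. Pictures are saved under pics/ and viewed, at most 10 in all, crops included, and the job is handed in when it is done.

```bash
mkdir -p pics; cat > h.py <<'E'
from station import robot
import cv2, numpy as np
def snap(n,f):
    p=robot.snapshot(n); cv2.imwrite(f'pics/{f}.png',p["pixels"][:,:,::-1]); return p
def show(p,ts,fn='landmark_of'):
    for t in ts:
        r=getattr(robot,fn)(p,t)
        print(fn,t,[(np.round(d["position"],1).tolist(),round(d["confidence"],2)) for d in r[:2]])
E
python3 - <<'E'
from h import *
s=robot.get_state(); print(s['t'],np.round(s['tcp_pos'],1),np.round(s['tool_rot'],3))
for n in("scene","top"):
    p=snap(n,n+'0'); print(n); show(p,["window","pad_top","sealer","guard","lever","jar","spare_jar","carton","bowl"])
a=cv2.imread('pics/scene0.png');b=cv2.imread('pics/top0.png')
E
```

```text
0.0 [ 194.7 -645.8  195.1] [-3.14   0.     0.293]
scene
landmark_of window [([469.0, 38.5, 155.1], 0.55), ([508.8, 145.5, 17.1], 0.2)]
landmark_of pad_top [([473.3, 47.2, 138.1], 0.61)]
landmark_of sealer [([505.9, 144.3, 16.9], 0.96)]
landmark_of guard [([469.9, 36.0, 71.2], 0.66)]
landmark_of lever [([574.4, 27.7, 127.9], 0.53), ([473.1, 45.2, 134.5], 0.3)]
landmark_of jar [([530.1, 255.3, 66.7], 0.79)]
landmark_of spare_jar [([547.2, 435.4, 1.5], 0.75)]
landmark_of carton [([423.8, -148.0, 0.9], 0.59), ([468.8, 41.7, 158.2], 0.52)]
landmark_of bowl [([681.3, 5.0, 0.3], 0.6)]
top
landmark_of window []
landmark_of pad_top [([470.0, 45.8, 137.7], 0.67)]
landmark_of sealer [([504.2, 147.2, 14.6], 0.55)]
landmark_of guard []
landmark_of lever [([573.3, 24.7, 126.9], 0.62)]
landmark_of jar [([528.2, 254.7, 65.4], 0.52)]
landmark_of spare_jar [([546.8, 433.3, 2.0], 0.97)]
landmark_of carton [([424.3, -144.2, -3.1], 0.62)]
landmark_of bowl [([680.6, 4.2, -4.9], 0.82), ([547.8, 434.4, 2.3], 0.2)]
```

View pics/scene0.png

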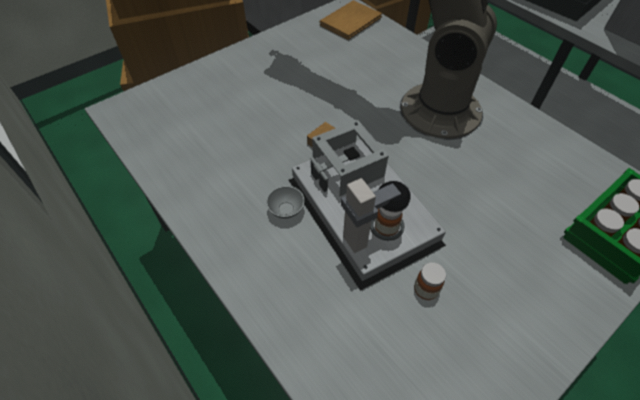

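View pics/top0.png

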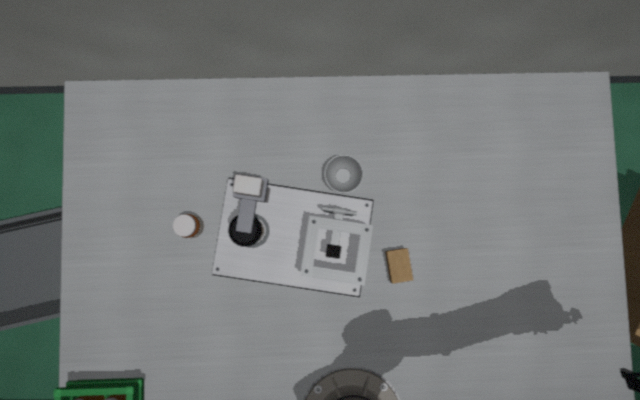

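The views agree: the pad shows dark at (333,251) in the top view, inside the guard window, about (471,46,138). The sealer yaw is about -0.14, and the way in from the right is clear above the carton. I'll raise, shut the gripper, turn and go over.

```bash
python3 -m creep '[[[1,3,-2.5,-4.2,1],[1,6,-5,-4.2,2],[1,9,-7.5,-4.2,3],[1,12,-10,-4.2,4],[1,12.6,-10.6,-4.2,4.9],[1,12.6,-10.6,-4.2,4.9],[1,12.6,-10.6,-4.2,4.9],[1,12.6,-10.6,-4.2,4.9]]]' 20
python3 - <<'E'
from h import *
s=robot.get_state(); print(s['t'],np.round(s['tcp_pos'],1),np.round(s['tool_rot'],3),s['gripper_width'])
E
```

```text
t: 1.8
tcp_pos: [401.6, -329.2, 296.9]
tool_rot: [3.141, -0.001, -0.135]
ft_force: [1.4, -0.2, 0.1]
gripper_width: -0.1
grasp_force: 0.0
1.8 [ 401.6 -329.2  296.9] [ 3.141e+00 -1.000e-03 -1.350e-01] -0.12501564102787321
```

```bash
python3 -m creep '[[[1,0.4,-2,0,0],[1,0.4,-4,0,0],[1,0.4,-6,0,0],[1,0.4,-8,0,0],[1,0.4,-10,0,0],[1,0.4,-12,0,0],[1,0.4,-13.2,0,0],[1,0.4,-13.2,0,0]]]'
python3 - <<'E'
from h import *
s=robot.get_state(); print(s['t'],np.round(s['tcp_pos'],1),np.round(s['tool_rot'],3))
p=snap("wrist","w1"); show(p,["window","pad_top","lever","guard"]); print(np.round(p["tool_from_camera"],3).tolist(),p["mtx"])
E
```

```text
t: 2.6
tcp_pos: [455.4, -1.0, 296.6]
tool_rot: [-3.141, -0.001, -0.129]
ft_force: [-0.8, -0.7, -1.0]
gripper_width: 0.1
grasp_force: 0.0
2.6 [455.4  -1.  296.6] [-3.141e+00 -1.000e-03 -1.290e-01]
landmark_of window []
landmark_of pad_top [([467.3, 47.9, 137.0], 0.86)]
landmark_of lever [([575.6, 25.7, 123.5], 0.61)]
landmark_of guard []
[[-0.001, -0.958, -0.287, 73.643], [1.0, -0.001, 0.0, 0.782], [-0.0, -0.287, 0.958, -177.122], [0.0, 0.0, 0.0, 1.0]] [[317.01328621   0.         318.09247626]
 [  0.         317.01328621 198.02226277]
 [  0.           0.           1.        ]]
```

View pics/w1.png

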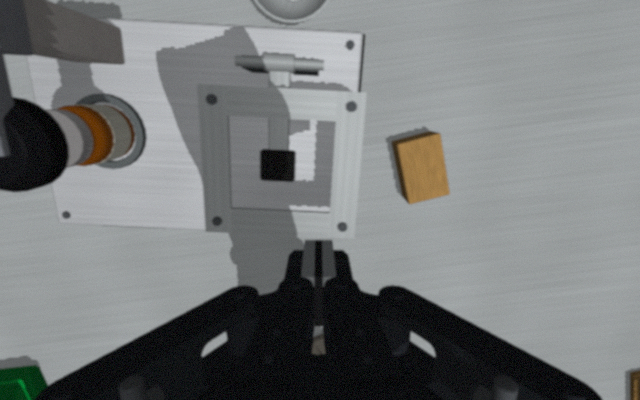

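The wrist view shows the window with corners near (229,114), (335,121), (332,212) and (230,209), and the pad near (261-295, 149-181). I'll project these into the world.

```bash
python3 - <<'E'
from h import *
from scipy.spatial.transform import Rotation as Ro
s=robot.get_state(); p=snap("wrist","w2")
show(p,["pad_top","window"])
T=np.eye(4);T[:3,:3]=Ro.from_euler('xyz',s['tool_rot']).as_matrix();T[:3,3]=s['tcp_pos'];M=T@p["tool_from_camera"];K=np.linalg.inv(p["mtx"])
def proj(px,z):
    d=M[:3,:3]@K@[*px,1];return (M[:3,3]+d*(z-M[2,3])/d[2])[:2].round(1)
for px in[(229,114),(335,121),(332,212),(230,209)]:print('win',proj(px,157))
for px in[(211,99),(351,106),(342,226),(217,221)]:print('bolt',proj(px,157))
for px in[(261,149),(295,150),(294,182),(262,180)]:print('pad',proj(px,137.5))
a=cv2.imread('pics/w2.png')[80:250,190:380];cv2.imwrite('pics/w2c.png',cv2.resize(a,None,fx=4,fy=3.5))
E
```

```text
landmark_of pad_top [([468.0, 47.8, 137.9], 0.72)]
landmark_of window []
win [529.7  69.1]
win [509.2 -31.4]
win [416.8 -16.9]
win [434.9  89. ]
bolt [545.6  83.1]
bolt [521.  -48.3]
bolt [399.6 -25.5]
bolt [423.6 105.7]
pad [490.2  48.7]
pad [484.2  13.3]
pad [450.   19.9]
pad [456.9  54. ]
```

View pics/w2c.png

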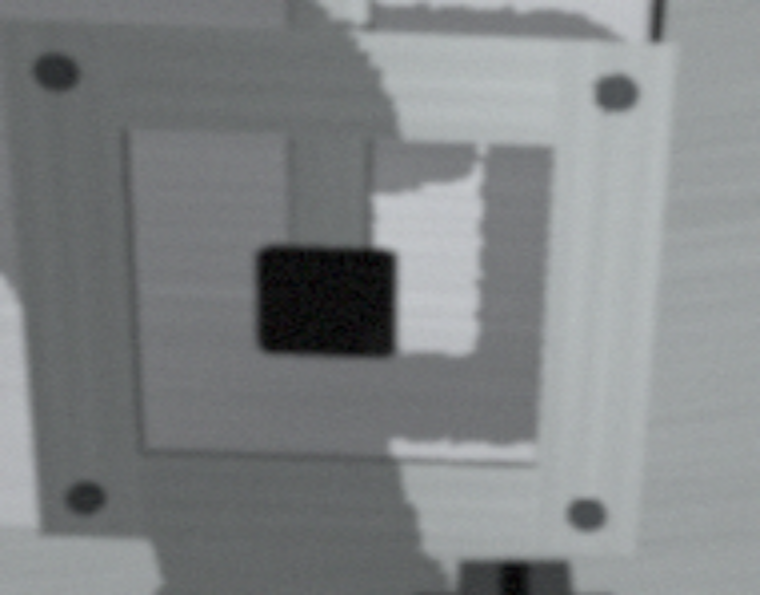

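```bash
python3 -m creep '[[[1,0,0,0,0],[1,0,0,0,0],[1,0,0,0,0]]]'; python3 - <<'E'
from h import *
from scipy.spatial.transform import Rotation as Ro
s=robot.get_state(); p=snap("wrist","w3")
show(p,["pad_top"])
T=np.eye(4);T[:3,:3]=Ro.from_euler('xyz',s['tool_rot']).as_matrix();T[:3,3]=s['tcp_pos'];M=T@p["tool_from_camera"];K=np.linalg.inv(p["mtx"])
def proj(px,z):
    d=M[:3,:3]@K@[*px,1];return (M[:3,3]+d*(z-M[2,3])/d[2])[:2].round(1)
g=p["pixels"][:,:,0]; m=np.zeros_like(g); m[130:200,230:310]=(g[130:200,230:310]<45)
n,l,st,c=cv2.connectedComponentsWithStats(m); i=1+st[1:,4].argmax(); print('pad',st[i],c[i],proj(c[i],137.8))
d=c[i]-np.array([272,166.])
w=[proj(np.array(px)+d,157.8) for px in[(222.5,116.5),(328,121.5),(324,213),(226,209)]];print('win',w,np.mean(w,0),s['tcp_pos'])
E
```

```text
t: 3.3
tcp_pos: [455.1, -5.5, 296.3]
tool_rot: [-3.142, 0.0, -0.135]
ft_force: [-0.0, 0.1, -0.1]
gripper_width: 0.1
grasp_force: 0.0
landmark_of pad_top [([467.7, 41.1, 134.8], 0.94)]
pad [256 151  33  30 964] [271.99273859 165.53112033] [471.2  41.4]
win [array([528.7,  76.7]), array([510.3, -23.5]), array([417.8,  -7.4]), array([436.1,  93.9])] [473.225  34.925] [455.12073023  -5.46724545 296.26563444]
```

Settled fix: pad (471,42), window centre (473,35), yaw about -0.18. I'll move over it and descend to 25 mm above the guard plate.

```bash
python3 -m creep '[[[1,0.2,-1,0,0.5],[1,0.4,-1.85,0,0.5],[1,0.4,-1.85,1,0.5],[1,0.4,-1.85,2.5,0.5],[1,0.4,-1.85,4,0.5],[1,0.4,-1.85,4.4,0.5],[1,0.4,-1.85,4.4,0.5],[1,0.4,-1.85,4.4,0.5]]]'
python3 - <<'E'
from h import *
robot.get_state(); p=snap("wrist","w4"); show(p,["pad_top","window"])
s=robot.get_state();print(s['t'],s['tcp_pos'],s['tool_rot'])
E
```

```text
t: 4.2
tcp_pos: [472.1, 39.3, 187.7]
tool_rot: [-3.141, -0.001, -0.178]
ft_force: [-0.1, -0.2, 0.6]
gripper_width: 0.1
grasp_force: 0.0
landmark_of pad_top [([465.0, 43.6, 136.0], 0.95)]
landmark_of window []
4.35 [472.2075928   39.24658423 187.78507598] [-3.14105499e+00 -2.31549924e-03 -1.78673742e-01]
```

View pics/w4.png

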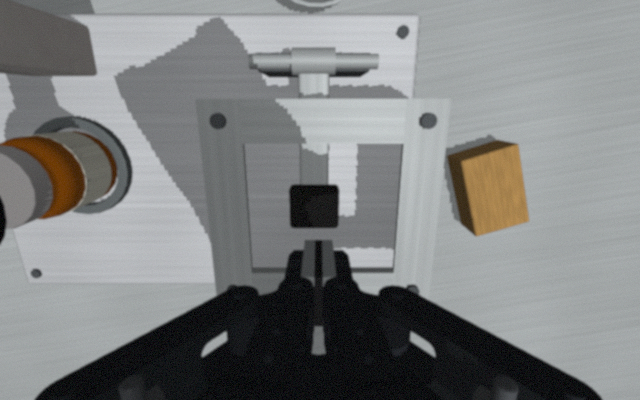

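The pad (centre (314,206)) projects to within 2 mm of the fingertips' axis. The window edges (x 248-397, y 143-270) are square to the image and leave about 45 mm all around. Going down.

```bash
python3 -m creep '[[[1,0,-0.05,0.6,0],[1,0,-0.05,1.2,0],[1,0,-0.05,1.7,0],[1,0,-0.05,2,0],[1,0,-0.05,2.3,0],[1,0,-0.05,2.5,0],[1,0,-0.05,2.7,0],[1,0,-0.05,2.7,0]]]'
```

```text
t: 5.15
tcp_pos: [471.3, 40.3, 118.3]
tool_rot: [3.142, 0.001, -0.178]
ft_force: [0.8, 0.5, -0.9]
gripper_width: 0.0
grasp_force: 0.0
```

```bash
python3 - <<'E'
from h import *
p=snap("wrist","w5"); show(p,["pad_top","lever"]); s=robot.get_state();print(s['t'],s['tcp_pos'],s['ft_force'],s['moment'])
E
```

```text
landmark_of pad_top [([469.7, 42.9, 135.5], 0.68)]
landmark_of lever [([572.8, 21.1, 123.5], 0.69)]
5.3 [471.6632501   40.42212531 118.99594007] [ 0.22924994 -0.48564789  0.04576081] [-1.18568000e-05 -9.17899546e-02  1.86091253e-02]
```

View pics/w5.png

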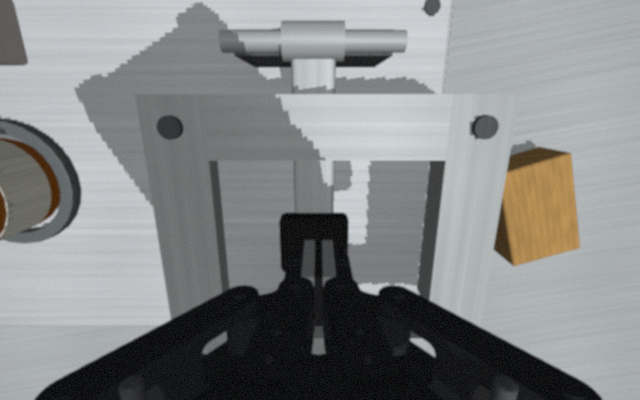

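The fingertips show in front of the pad (pad edge at row 213, tips at row 240) and I read no force yet. I'll lower further in small steps, watching the force.

```bash
python3 -m creep '[[[1,0,0,0.1,0],[1,0,0,0.2,0],[1,0,0,0.2,0]]]'; python3 - <<'E'
from h import *
for i in range(3):
    s=robot.get_state();p=robot.snapshot("wrist");print(s['t'],s['tcp_pos'].round(1) if hasattr(s['tcp_pos'],'round') else s['tcp_pos'],np.round(s['ft_force'],1),np.round(s['moment'],2))
a=snap("top","t2"); show(a,["lever","pad_top","jar"]); 
b=cv2.imread('pics/w4.png')[170:300,260:380]; c=p["pixels"][170:300,260:380,::-1]
cv2.imwrite('pics/cmp.png',cv2.resize(np.hstack([b,c]),None,fx=3.3,fy=3.3))
E
```

```text
t: 5.6
tcp_pos: [471.3, 40.3, 113.5]
tool_rot: [3.142, 0.0, -0.179]
ft_force: [-0.8, 0.0, 0.2]
gripper_width: -0.1
grasp_force: 0.0
5.6 [471.3  40.3 113.5] [-0.8  0.   0.2] [-0.02 -0.07  0.  ]
5.65 [471.4  40.3 113.6] [-0.2  0.1  0.1] [-0.05 -0.05  0.02]
5.7 [471.5  40.4 113.7] [ 0.6 -0.7 -0.4] [ 0.01 -0.02  0.04]
landmark_of lever [([572.7, 24.4, 123.2], 0.46)]
landmark_of pad_top []
landmark_of jar [([525.4, 254.2, 67.6], 0.6)]
```

View pics/cmp.png

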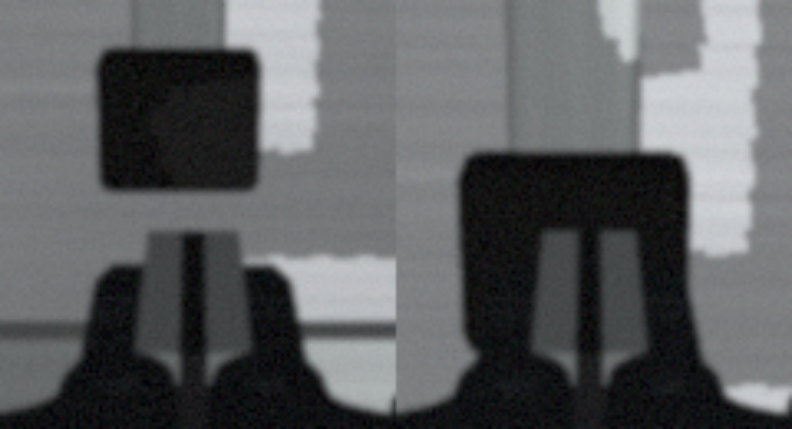

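Taking both frames together: the pad grew just as a fixed pad would (48→69 px), spanning u=56–91 mm at about 155 mm below the camera. So there is no contact yet, which means the visible fingertips end well short of the reported TCP. I'll keep lowering in small steps, tracking the force and the pad's far edge in the image.

```bash
cat > m.py <<'E'
from h import *
def meas():
    p=robot.snapshot("wrist"); g=p["pixels"][:,:,0].astype(int)
    far=[int(np.argmax(g[150:,c]<45))+150 for c in (305,318,330)]
    r=far[1]+12; l=[c for c in range(240,400) if g[r,c]<45]
    s=robot.get_state(); print('far',far,'width',min(l),max(l),'z',round(s['tcp_pos'][2],1),np.round(s['ft_force'],1),np.round(s['moment'],2),s['t'])
meas()
E
python3 m.py
python3 -m creep '[[[1,0,0,0.1,0],[1,0,0,0.2,0],[1,0,0,0.2,0]]]'|grep -A2 -E 'tcp|ft'; python3 m.py
python3 -m creep '[[[1,0,0,0.1,0],[1,0,0,0.2,0],[1,0,0,0.2,0]]]'|grep -A2 -E 'tcp|ft'; python3 m.py
```

```text
far [217, 217, 217] width 280 347 z 113.8 [-0.3 -1.1 -0.7] [-0.02 -0.04  0.01] 6.0
tcp_pos: [471.2, 40.3, 108.3]
tool_rot: [3.142, 0.001, -0.178]
ft_force: [0.8, -0.3, -0.0]
gripper_width: -0.0
grasp_force: 0.0
far [220, 220, 220] width 278 348 z 108.5 [0.5 0.1 0.4] [-0.02 -0.03 -0.02] 6.35
tcp_pos: [471.3, 40.3, 103.4]
tool_rot: [3.142, 0.001, -0.179]
ft_force: [-0.2, 0.0, 0.1]
gripper_width: -0.1
grasp_force: 0.0
far [224, 224, 224] width 277 349 z 103.6 [-0.3 -0.3 -1. ] [-0.05 -0.02  0.01] 6.7
```

```bash
python3 -m creep '[[[1,0,0,0.1,0],[1,0,0,0.2,0],[1,0,0,0.2,0]]]'|grep -E 'tcp|ft'; python3 m.py
python3 -m creep '[[[1,0,0,0.1,0],[1,0,0,0.2,0],[1,0,0,0.2,0]]]'|grep -E 'tcp|ft'; python3 m.py
python3 - <<'E'
from h import *
p=snap("wrist","w6")
E
```

```text
tcp_pos: [471.4, 40.4, 98.6]
ft_force: [-1.8, 1.0, 4.3]
far [226, 226, 226] width 277 349 z 98.7 [-2.3  0.9  4.7] [0.16 0.43 0.01] 7.05
tcp_pos: [471.2, 40.5, 93.6]
ft_force: [-3.4, 0.9, 6.2]
far [225, 225, 226] width 277 349 z 93.7 [-4.2  0.2  6.2] [0.26 0.86 0.02] 7.4
```

View pics/w6.png

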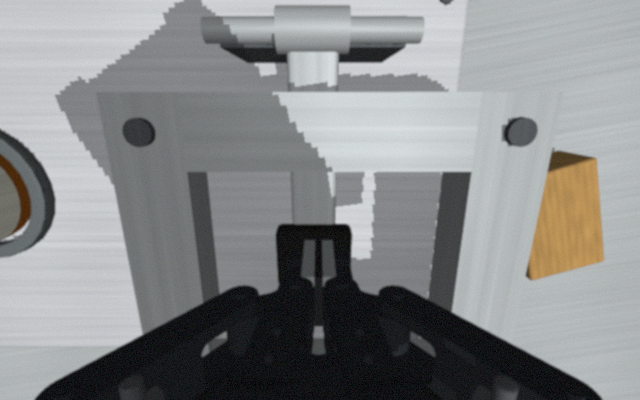

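Contact came at a reading of about 100: force rises along +z and the pad edge now stays at row 225. The knuckles clear the window edges by a wide margin. I'll continue to the stop.

```bash
python3 -m creep '[[[1,0,0,0.15,0],[1,0,0,0.3,0],[1,0,0,0.45,0],[1,0,0,0.45,0]]]'|grep -E 'tcp|ft'; python3 m.py
python3 -m creep '[[[1,0,0,0.1,0],[1,0,0,0.2,0],[1,0,0,0.2,0]]]'|grep -E 'tcp|ft'; python3 m.py
```

```text
tcp_pos: [471.5, 40.5, 82.5]
ft_force: [-3.6, 1.0, 9.0]
far [225, 225, 225] width 277 350 z 82.6 [-3.4  0.2  9.6] [ 0.05  0.77 -0.01] 7.9
tcp_pos: [472.0, 40.5, 79.0]
ft_force: [-14.5, -0.9, 42.3]
far [225, 225, 225] width 277 350 z 79.1 [-14.5  -0.7  40.9] [-0.33  2.87  0.  ] 8.25
```

Force jumps to 42 N, so the lever is on its stop. I'll ease off slightly and hold for over 2 s.

```bash
python3 -m creep '[[[1,0,0,-0.02,0],[1,0,0,-0.02,0],[1,0,0,-0.02,0],[1,0,0,-0.02,0],[1,0,0,-0.02,0],[1,0,0,-0.02,0],[1,0,0,-0.02,0],[1,0,0,-0.02,0]]]'|grep -E 't:|tcp|ft'
python3 -m creep '[[[1,0,0,0,0],[1,0,0,0,0],[1,0,0,0,0],[1,0,0,0,0],[1,0,0,0,0],[1,0,0,0,0],[1,0,0,0,0],[1,0,0,0,0]]]'|grep -E 't:|tcp|ft'
python3 -m creep '[[[1,0,0,0,0],[1,0,0,0,0],[1,0,0,0,0],[1,0,0,0,0],[1,0,0,0,0],[1,0,0,0,0],[1,0,0,0,0],[1,0,0,0,0]]]'|grep -E 't:|tcp|ft'
python3 - <<'E'
from h import *
a=snap("scene","s2")[ "pixels"][:,:,::-1][110:290,260:470]; b=cv2.imread('pics/scene0.png')[110:290,260:470]
cv2.imwrite('pics/s2c.png',cv2.resize(np.hstack([b,a]),None,fx=1.9,fy=1.9))
E
```

```text
t: 9.05
tcp_pos: [471.9, 40.5, 79.4]
tool_rot: [3.141, -0.001, -0.179]
ft_force: [-11.1, 0.3, 33.6]
t: 9.85
tcp_pos: [471.9, 40.5, 79.4]
tool_rot: [3.141, -0.001, -0.178]
ft_force: [-11.6, -0.5, 33.0]
t: 10.65
tcp_pos: [471.8, 40.5, 79.3]
tool_rot: [3.141, -0.001, -0.178]
ft_force: [-11.4, -0.4, 33.1]
```

View pics/s2c.png

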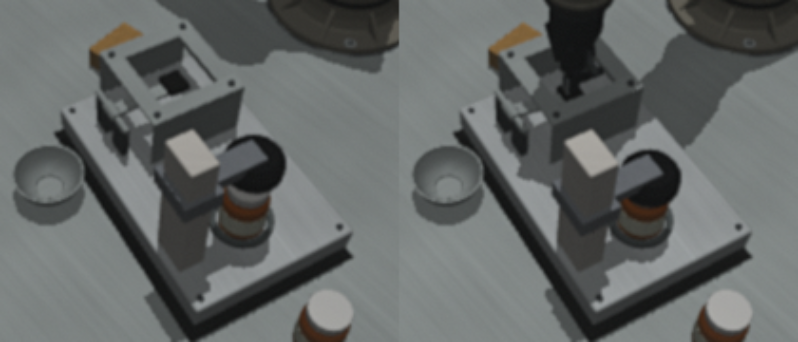

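The left and right crops show the head dropped onto the jar's cap line (from about (254,163) to (650-399,178)), and it has been held about 2.4 s. Going straight up.

```bash
python3 -m creep '[[[1,0,0,-0.5,0],[1,0,0,-1,0],[1,0,0,-2,0],[1,0,0,-3.5,0],[1,0,0,-5,0],[1,0,0,-6.5,0],[1,0,0,-8,0],[1,0,0,-8,0]]]'|grep -E 't:|tcp|ft'
python3 -m creep '[[[1,0,0,0,0],[1,0,0,0,0],[1,0,0,0,0],[1,0,0,0,0],[1,0,0,0,0]]]'|grep -E 't:|tcp|ft'
python3 - <<'E'
from h import *
p=snap("wrist","w9"); show(p,["pad_top"]); q=snap("scene","s9"); show(q,["jar","spare_jar","carton","bowl"])
a=cv2.imread('pics/scene0.png').astype(int);b=cv2.imread('pics/s9.png').astype(int)
print('head diff',abs(a-b)[180:215,375:415].mean())
E
```

```text
t: 11.5
tcp_pos: [473.5, 40.7, 282.7]
tool_rot: [-3.14, -0.007, -0.179]
ft_force: [-0.5, 0.0, 0.2]
t: 12.0
tcp_pos: [471.3, 40.3, 277.5]
tool_rot: [3.142, 0.001, -0.178]
ft_force: [1.0, -1.1, 0.2]
landmark_of pad_top [([468.8, 44.3, 137.9], 0.84)]
landmark_of jar [([532.1, 256.3, 65.7], 0.94)]
landmark_of spare_jar [([547.1, 436.5, 2.3], 0.79)]
landmark_of carton [([424.5, -146.6, -1.0], 0.79)]
landmark_of bowl [([679.2, 4.0, 2.7], 0.61)]
head diff 5.566904761904762
```

The lever is back up, the hand is clear and nothing has moved, so I'm handing in.

```bash
python3 -c "
from station import robot
print(robot.sign_off())"
```

```text
the job is handed in; nothing more can be done
None
```

The lever was pressed to its stop through the window and held down about 2.4 s with the head lowered over the jar; it is back up, the hand is out, no guard contact was seen, the jars, carton and bowl measured unmoved, and the job is handed in (no verdict was returned).

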